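# Lids back on the coffee canisters

### The arm

A 7-joint arm with a two-finger parallel gripper is mounted at the origin on the work surface. World frame = base frame: x ahead of the robot, y to its left, z up, the work surface at z = 0. Lengths are in m, angles in rad, forces in N, time in s.
With the tool pointing down it reaches from about 0.4 to 0.85 m from the base axis. Payload 4.5 kg.
Tool frame: the origin (TCP) lies between the finger pads; the fingertips stand 8 mm ahead of it and the grasp point (between the pads) lies 11 mm behind it; z points along the fingers, y is the direction in which the jaws open and shut (so a half turn about z gives the same grasp; the last joint's range is limited). The gripper opens to 85 mm and grips with 20 to 120 N. Pads are 22 mm wide; open, the fingers measure 114 mm over their backs; the gripper's body (76 mm by 85 mm) begins 54 mm behind the grasp point. The pads swing forward as they close: fully open they stand 13 mm farther back than shut.
Start: joints at [1.297, 0.689, -0.195, 1.565, 0.157, 0.902, -0.215], TCP at [0.189, -0.596, 0.239] pointing down, gripper open.
Joint ranges: [-3.01, 3.01], [-0.46, 2.08], [-1.47, 1.51], [0.13, 2.56], [-1, 4.14], [0.04, 2.09], [-2.66, 2.66]. Speed limits (rad/s): [2.57, 2.57, 3.14, 3.14, 3.14, 3.14, 3.14].

### API

Orientations are given as [roll, pitch, yaw] about the fixed x, y, z axes, in that order (R = Rz(yaw) Ry(pitch) Rx(roll)).
In Python, from workcell import ctrl gives the robot as it stands.
- The arm moves only by the tool play_rows, never from a script. Its argument "series" is one flat list of numbers, 7 for each row, row after row: the gripper's target within -1 to 1 (fully open at 1, half-way at 0, shut at -1), then the shift along the tool's x, y, z in units of 30 mm (1.0 is 30 mm), then the turn, a rotation vector about the tool's x, y, z in units of 8 degrees (1.0 is 8 degrees). A call has 1 to 8 rows; each row shifts and turns the commanded pose from where the row before left it, along the tool's axes as they then stand; what a row does not reach is not made up. A row lasts 1/8 s, in which the tool goes at most 62.5 mm and 10.7 degrees, less where a joint would pass 70% of its speed; a pose out of reach is approached as far as the arm can. A call is refused whole if a number of a shift passes 1 or a number of a turn 1, either way. A call with a gripper value outside its range is refused whole. The fingers move at their own pace and stop on an object; the grip force is fixed at half the most. Time passes only in rows, so rows that do not move let the fingers close. It gives the time, the measured TCP pose, the force and the opening at its end, in the units of the state.
- ctrl.sense(): the state, without advancing time (a new reading comes with each control period).
- ctrl.grab_frame(name): name is "side" or "top"; returns (picture, depth): 420x560x3 uint8, red, green, blue; 420x560 float32, m along the optical axis (not along the pixel's ray), 0 where there is no reading.
- ctrl.calibration(name): a dict with "fov_y" (degrees; the focal length in pixels is half the picture's height over the tangent of half this angle, whatever the lens; pixels are square), "cx", "cy" (the principal point, pixels), "R" (3x3) and "t" (3): a world point X has camera coordinates R X + t. Camera axes: x right, y down, z forward; pixel columns grow to the right and rows downward; lengths in m; the calibration is good to about 2 mm. A picture is of the moment at which its call begins. calibration takes no time and is no camera call.
- ctrl.finish_job(): hands the job in, once; it reports no verdict.
Trained networks look in the newest picture that a camera, given by its name, has taken for a name from the list of things; names that differ only in an ending like _2 or _b are one class to them, and where a whole thing is asked for, a point or a joint stands for the part that bears it (a point fixed in the world has none). Each returns a list of dicts, best first, with "score" (0 to 1); they miss things now and then, are a little off and sometimes report something else, mostly with a low value. They report only what shows in the picture. A call takes as long as a camera call. They do not tell look-alikes from the thing itself.
- ctrl.cut_out(camera, thing): "pixels" (420x560 bool, what is visible of it) and "bbox" ([left, top, right, bottom] in pixels, round what is visible of it).
- ctrl.spot_point(camera, thing): "centre" ([column, row] in pixels: a listed point, or the origin of a listed thing).
The state is a dict: "time": time; "joints": joint angles; "dq": joint speeds; "joint_torque": joint torques, N m; "ee_pos": TCP position; "tcp_rot": TCP orientation; "contact_force": force on the tool from outside, world axes, zero at the start; "moment": the same for the moment, N m; "opening": finger opening in m.
Only numpy, scipy, OpenCV 4.12 (cv2) and the standard library are available. Lean on these libraries where they do the work, as an engineer would, in place of code of your own. Each camera call takes 0.05 s, during which the arm holds its last target.

### The job

The four steel canisters of the garage coffee corner have been washed and stand open, and their wooden knobbed lids lie about the counter. Put every lid back on the canister of its own size, plug in the mouth and disc lying flat on the rim; set the lids down, do not drop them. Leave the canisters standing where they are, and do not shift or tip the French press and the mug.

Things in the scene. Friction and masses are not known exactly. Their poses are not given: they have to be found in the camera images.
- canister_large: Open-topped plain stainless steel canister, the large one of four graduated sizes: round, 108 mm across outside, 120 mm high, wall 2.5 mm (mouth 103 mm wide), empty. Stands upright and loose on the counter. Origin: centre of its underside, on the counter; z up its axis to the centre of the mouth, 120 mm above the origin.
- canister_medium: Open-topped plain stainless steel canister, the medium one of four graduated sizes: round, 90 mm across outside, 105 mm high, wall 2.5 mm (mouth 85 mm wide), empty. Stands upright and loose on the counter. Origin: centre of its underside, on the counter; z up its axis to the centre of the mouth, 105 mm above the origin.
- canister_small: Open-topped plain stainless steel canister, the small one of four graduated sizes: round, 72 mm across outside, 90 mm high, wall 2.5 mm (mouth 67 mm wide), empty. Stands upright and loose on the counter. Origin: centre of its underside, on the counter; z up its axis to the centre of the mouth, 90 mm above the origin.
- canister_tiny: Open-topped plain stainless steel canister, the tiny one of four graduated sizes: round, 54 mm across outside, 75 mm high, wall 2.5 mm (mouth 49 mm wide), empty. Stands upright and loose on the counter. Origin: centre of its underside, on the counter; z up its axis to the centre of the mouth, 75 mm above the origin.
- lid_large: Beech lid of the large canister, right way up on the counter. Plug below: 91 mm across, 10 mm deep, lower edge tapering to 83 mm; flat disc 116 mm across, 10 to 18 mm above the origin; round knob to lift it by: 26 mm across, 18 to 50 mm up. Origin: centre of the plug's underside; z up through the knob. Put on, the origin is 10 mm below the rim (110 mm above the canister's); plug play about 5 mm all round.
- lid_medium: Beech lid of the medium canister, right way up on the counter. Plug below: 73 mm across, 10 mm deep, lower edge tapering to 65 mm; flat disc 98 mm across, 10 to 18 mm above the origin; round knob to lift it by: 26 mm across, 18 to 50 mm up. Origin: centre of the plug's underside; z up through the knob. Put on, the origin is 10 mm below the rim (95 mm above the canister's); plug play about 5 mm all round.
- lid_small: Beech lid of the small canister, right way up on the counter. Plug below: 55 mm across, 10 mm deep, lower edge tapering to 47 mm; flat disc 80 mm across, 10 to 18 mm above the origin; round knob to lift it by: 26 mm across, 18 to 50 mm up. Origin: centre of the plug's underside; z up through the knob. Put on, the origin is 10 mm below the rim (80 mm above the canister's); plug play about 5 mm all round.
- lid_tiny: Beech lid of the tiny canister, right way up on the counter. Plug below: 37 mm across, 10 mm deep, lower edge tapering to 29 mm; flat disc 62 mm across, 10 to 18 mm above the origin; round knob to lift it by: 26 mm across, 18 to 50 mm up. Origin: centre of the plug's underside; z up through the knob. Put on, the origin is 10 mm below the rim (65 mm above the canister's); plug play about 5 mm all round.
- french_press: Bystander: small stainless French press, 76 mm across, 156 mm high to the top of its black plunger ball, black handle reaching 75 mm out from its axis along its own +x. Stands among the canisters. Origin: centre of its underside; z up. Not to be disturbed.
- mug: Bystander: white ceramic mug, 82 mm across, 85 mm high, handle along its own +y (to 75 mm from the axis). Stands among the lids. Origin: centre of its underside; z up. Not to be disturbed. (A flat cork trivet without a knob and a wooden stir stick also lie near the robot; a blue jug and other gear stand at the back and sides.)
Not all that is in view belongs to the job. Leave any green or yellow look-alike of the canister_medium alone.

How it is judged:
By the outcome, as a careful person would: the job done as asked, in the order asked, and still so for the second after the job is handed in, with the robot touching nothing.
It also fails if it takes over 128 s, if anything falls off the work surface, if the arm or the gripper's body presses on something with over 40 N, if the wrist force passes 120 N, or if a joint passes its speed limit or range.

## Working session

There is one attempt and no reset: what is moved stays moved. The work goes in short steps, Python scripts to look and compute and a tool call to move; the robot and the scene stay as the last step left them, time stands still between calls to the robot, and variables do not carry over. Pictures are saved under pics/ and viewed, and the job is handed in when it is done.

Besides the shell and the picture viewer there is one more tool, called after "Call:" as a command line: name --argument value ..., lists and objects as JSON in quotes. play_rows: Moves the arm, as the interface text tells. Its arguments: {"type":"object","properties":{"series":{"type":"array","items":{"type":"number"}}},"required":["series"]}

```bash
mkdir -p pics; ls
python3 - <<'E'
from workcell import ctrl
import cv2,numpy as np
print(ctrl.sense())
for n in ("side","top"):
    p,d=ctrl.grab_frame(n); cv2.imwrite(f"pics/{n}0.png",p[:,:,::-1]); np.savez(f"{n}0.npz",p=p,d=d)
    c=ctrl.calibration(n); print(n,c)
E
```

```text
pics
{'time': 0.0, 'joints': array([ 1.29676809,  0.69000507, -0.19451979,  1.56637365,  0.1573052 ,
        0.90249248, -0.21506833]), 'dq': array([5.40373056e-04, 7.26756889e-05, 2.63631988e-04, 2.34618677e-04,
       6.67469653e-04, 7.16146116e-04, 7.72463545e-04]), 'joint_torque': array([-3.76799699e-04, -5.39610958e+01, -1.26709398e+00, -1.58548093e+01,
        9.03468230e-03,  9.41260048e-03, -1.90621108e-06]), 'ee_pos': array([ 0.18912557, -0.5950167 ,  0.23846314]), 'tcp_rot': array([-3.13971203e+00,  1.35477898e-04,  3.07955798e-01]), 'contact_force': array([-0.94848288,  0.03794732, -0.55368551]), 'moment': array([0.00949282, 0.02480965, 0.03439293]), 'opening': 0.08544384523964306}
side {'fov_y': 44.81682422272759, 'cx': 276.9666306815079, 'cy': 206.28154025062352, 'R': array([[ 0.99924771, -0.03858514, -0.00389997],
       [-0.03232443, -0.77308436, -0.63347905],
       [ 0.02142787,  0.63312855, -0.77375001]]), 't': array([-0.54583754,  0.05322256,  1.41341337])}
top {'fov_y': 54.74171396195919, 'cx': 277.0122765403583, 'cy': 209.27276294241844, 'R': array([[-0.02637842, -0.99925205, -0.02827594],
       [-0.99510323,  0.02894321, -0.09450844],
       [ 0.09525614,  0.0256445 , -0.99512242]]), 't': array([0.03804797, 0.56605148, 0.83752767])}
```

View pics/side0.png

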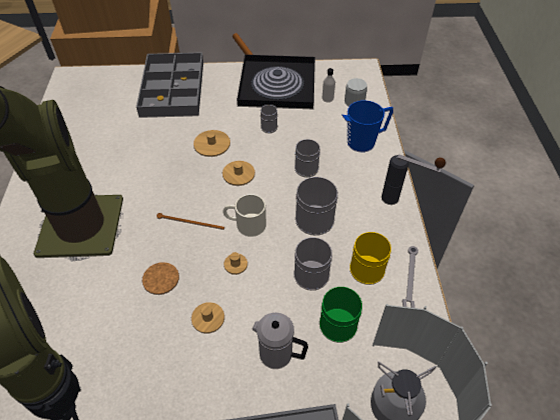

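View pics/top0.png

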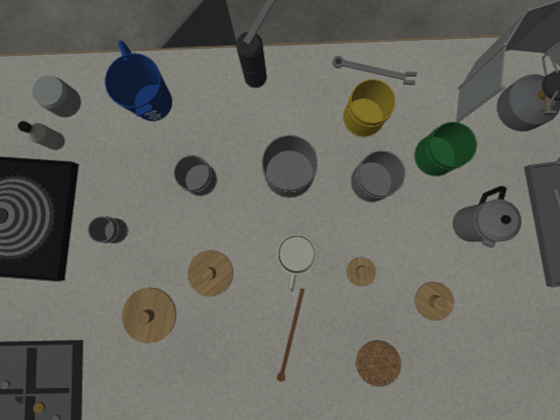

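The side view shows the lids at pixels (211,142), (238,172), (235,263) and (208,317). The steel canisters are at (269,118), (307,157), (316,205) and (312,263). Next I'll measure all of them with the networks and the depth.

```bash
cat > h.py <<'E'
from workcell import ctrl
import numpy as np, cv2
from scipy.optimize import least_squares
def cloud(n,d):
    c=ctrl.calibration(n); f=d.shape[0]/2/np.tan(np.radians(c["fov_y"]/2))
    v,u=np.mgrid[:d.shape[0],:d.shape[1]]
    P=np.stack([(u-c["cx"])/f*d,(v-c["cy"])/f*d,d],-1)
    W=(P-c["t"])@c["R"]; W[d==0]=np.nan
    return W
def circ(xy,r=None):
    x0=list(np.median(xy,0))
    if r is None:
        s=least_squares(lambda p:np.hypot(xy[:,0]-p[0],xy[:,1]-p[1])-p[2],x0+[.04],loss='soft_l1',f_scale=.002); 
    else:
        s=least_squares(lambda p:np.hypot(xy[:,0]-p[0],xy[:,1]-p[1])-r,x0,loss='soft_l1',f_scale=.002)
    return s.x, np.sqrt(np.mean(s.fun**2))
def edge_pts(mask):
    cs,_=cv2.findContours(mask.astype(np.uint8),cv2.RETR_EXTERNAL,cv2.CHAIN_APPROX_NONE)
    return max(cs,key=cv2.contourArea)[:,0,:].astype(float)
def pix2plane(n,uv,z,h=420):
    c=ctrl.calibration(n); f=h/2/np.tan(np.radians(c["fov_y"]/2))
    uv=np.atleast_2d(uv)
    r=np.c_[(uv[:,0]-c["cx"])/f,(uv[:,1]-c["cy"])/f,np.ones(len(uv))]@c["R"]
    o=-c["R"].T@c["t"]; s=(z-o[2])/r[:,2]
    return o+r*s[:,None]
E
python3 - <<'E'
from h import *
W={n:cloud(n,np.load(f"{n}0.npz")["d"]) for n in("side","top")}
w=W["top"][...,2]; print("table z", np.nanpercentile(w[200:300,180:400],[10,50,90]))
dims=dict(large=(.120,.108,.116),medium=(.105,.090,.098),small=(.09,.072,.08),tiny=(.075,.054,.062))
for n in("top","side"):
  for s,(h,D,L) in dims.items():
    for kind in("canister_","lid_"):
      for r in ctrl.cut_out(n,kind+s)[:5]:
        m=r["pixels"]; 
        X=W[n][m]; X=X[~np.isnan(X[:,2])]
        z=h if kind[0]=='c' else .018
        Q=X[abs(X[:,2]-z)<.005]
        out=None
        if len(Q)>8:
          out=Q[:,:2].mean(0).round(3) if kind[0]=='l' else circ(Q[:,:2],D/2-.001)
        print(n,kind+s,round(r["score"],2),np.round(r["bbox"]),len(Q),out,"zmax",np.round(np.percentile(X[:,2],99),3), "c",pix2plane(n,[(r["bbox"][0]+r["bbox"][2])/2,(r["bbox"][1]+r["bbox"][3])/2],z)[0].round(3))
for k in("french_press","mug"):
  for n in("top","side"):
    for r in ctrl.spot_point(n,k)[:2]: print(k,n,r, pix2plane(n,r["centre"],0))
E
```

```text
table z [-0.00183703  0.00038226  0.0173354 ]
top canister_large 0.83 [266. 134. 316. 194.] 245 (array([ 0.64815418, -0.00670006]), np.float64(0.0010167981996470022)) zmax 0.121 c [ 0.644 -0.009  0.12 ]
top canister_large 0.16 [190. 248. 235. 296.] 0 None zmax 0.052 c [0.443 0.145 0.12 ]
top canister_medium 0.95 [350. 152. 410. 203.] 234 (array([ 0.62457627, -0.18551118]), np.float64(0.0010264717916012407)) zmax 0.106 c [ 0.615 -0.181  0.105]
top canister_medium 0.93 [340.  82. 394. 136.] 208 (array([ 0.76948823, -0.17463495]), np.float64(0.0010159532810054093)) zmax 0.106 c [ 0.753 -0.163  0.105]
top canister_medium 0.73 [414. 124. 478. 176.] 233 (array([ 0.6771809 , -0.32664292]), np.float64(0.00106782152250609)) zmax 0.106 c [ 0.665 -0.311  0.105]
top lid_medium 0.8 [190. 249. 236. 297.] 1487 [0.435 0.168] zmax 0.052 c [0.436 0.163 0.018]
top lid_medium 0.4 [354. 151. 406. 203.] 92 [ 0.63  -0.192] zmax 0.106 c [ 0.631 -0.201  0.018]
top canister_small 0.96 [170. 152. 219. 199.] 170 (array([0.64024121, 0.19017336]), np.float64(0.0010401029119591712)) zmax 0.092 c [0.634 0.184 0.09 
[... 1870 characters left out ...]
8)) zmax 0.086 c [ 0.462 -0.036  0.075]
side lid_tiny 0.81 [224. 250. 249. 273.] 264 [ 0.433 -0.159] zmax 0.053 c [ 0.436 -0.149  0.018]
side lid_tiny 0.51 [221. 192. 268. 237.] 140 [ 0.467 -0.021] zmax 0.086 c [0.457 0.006 0.018]
french_press top {'centre': [469.3, 225.7], 'score': 0.98} [[ 0.5217421  -0.39182574  0.        ]]
french_press side {'centre': [278.1, 352.3], 'score': 0.95} [[ 0.53380154 -0.39026882  0.        ]]
mug top {'centre': [297.2, 254.2], 'score': 0.66} [[ 0.47015441 -0.01825533  0.        ]]
mug top {'centre': [358.2, 271.6], 'score': 0.31} [[ 0.42946822 -0.14844834  0.        ]]
mug side {'centre': [250.4, 221.8], 'score': 0.88} [[ 0.47189718 -0.00682441  0.        ]]
```

Run:
```python
from h import *
W={n:cloud(n,np.load(f"{n}0.npz")["d"]) for n in("side","top")}
L=dict(large=(.353,.29,.058),medium=(.437,.163,.049),small=(.367,-.303,.04),tiny=(.431,-.152,.031))
for s,(x,y,r) in L.items():
  for n in W:
    X=W[n].reshape(-1,3); 
    ok=(np.hypot(X[:,0]-x,X[:,1]-y)<r+.012)
    m=(ok&(X[:,2]>.011)&(X[:,2]<.06)).reshape(420,560)
    # border of disc: top-surface points; circle fit on silhouettes of plane z=.018 points
    Q=X[ok&(abs(X[:,2]-.018)<.004)][:,:2]
    hull=cv2.convexHull(Q.astype(np.float32))[:,0]
    c,e=circ(hull.astype(float)); 
    k=X[ok&(X[:,2]>.045)&(X[:,2]<.056)]
    kc=k[:,:2]; hk=cv2.convexHull(kc.astype(np.float32))[:,0]
    print(s,n,"disc",c.round(4),round(e,4),len(Q),"knob top",len(k),k.mean(0).round(4),cv2.minEnclosingCircle(hk))
# obstacles heights
for a in [(0.78,0.3),(.75,.05)]:
    X=W["top"].reshape(-1,3);k=X[np.hypot(X[:,0]-a[0],X[:,1]-a[1])<.1];print(a,np.nanmax(k[:,2]))
```

```text
large side disc [0.3503 0.2992 0.0584] 0.0012 566 knob top 43 [0.351  0.2988 0.049 ] ((0.3512003719806671, 0.29864561557769775), 0.014203655533492565)
large top disc [0.3503 0.3007 0.0575] 0.0004 2154 knob top 133 [0.3501 0.3    0.0501] ((0.34956827759742737, 0.3007186949253082), 0.01322637964040041)
medium side disc [0.4362 0.167  0.0487] 0.0009 477 knob top 51 [0.4358 0.1671 0.0487] ((0.4361686706542969, 0.166526198387146), 0.013061769306659698)
medium top disc [0.4352 0.1685 0.0484] 0.0004 1478 knob top 127 [0.4355 0.1682 0.0498] ((0.435465008020401, 0.1681467592716217), 0.012880560010671616)
small side disc [ 0.3668 -0.3025  0.0398] 0.0006 612 knob top 92 [ 0.3673 -0.3027  0.049 ] ((0.36751455068588257, -0.3024137020111084), 0.013513936661183834)
small top disc [ 0.3661 -0.3018  0.0397] 0.0003 981 knob top 140 [ 0.3662 -0.3009  0.0498] ((0.36574408411979675, -0.30180689692497253), 0.01347297616302967)
tiny side disc [ 0.4312 -0.1532  0.0307] 0.0008 233 knob top 73 [ 0.4317 -0.1529  0.0488] ((0.43066132068634033, -0.153950035572052), 0.01449316181242466)
tiny top disc [ 0.4306 -0.1519  0.0304] 0.0004 519 knob top 130 [ 0.431  -0.1517  0.0501] ((0.4309946298599243, -0.15204913914203644), 0.012894959188997746)
(0.78, 0.3) 0.1305783810249295
(0.75, 0.05) 0.1539791054956373
```

Call:
play_rows --series '[0.4,0.2,0,-0.4,0,0,1,0.4,0.2,0,-0.4,0,0,1,0.4,0,0,0,0,0,0.2,0.4,0,0,0,0,0,0]'

```text
time: 1.6
ee_pos: [0.2006, -0.5926, 0.2628]
tcp_rot: [-3.141, 0.001, 0.002]
contact_force: [-0.1, 0.1, -0.2]
opening: 0.06
```

Call:
play_rows --series '[0.4,0.65,-1,0,0,0,0,0.4,0.65,-1,0,0,0,0,0.4,0.65,-1,0,0,0,0,0.4,0.65,-1,0,0,0,0,0.4,0.65,-1,0.6,0,0,0,0.4,0.65,-1,0.6,0,0,0,0.4,0.65,-1,0.6,0,0,0,0.4,0.65,-1,0.6,0,0,0]'

```text
time: 2.6
ee_pos: [0.3568, -0.3519, 0.1904]
tcp_rot: [-3.141, 0.0, 0.002]
contact_force: [0.2, 0.3, -0.5]
opening: 0.0596
```

Call:
play_rows --series '[0.4,0.3,-0.8,0.6,0,0,0,0.4,0,-0.8,0.6,0,0,0,0.4,0,0,0.6,0,0,0,0.4,0,0,0.6,0,0,0,0.4,0,0,0,0,0,0,0.4,0,0,0,0,0,0]'

```text
time: 3.35
ee_pos: [0.3658, -0.305, 0.1196]
tcp_rot: [3.141, -0.0, 0.001]
contact_force: [0.4, -0.7, 0.0]
opening: 0.0598
```

Call:
play_rows --series '[0.4,0,-0.1,0.8,0,0,0,0.4,0,0,0.8,0,0,0,0.4,0,0,0.8,0,0,0,0.4,0,0,0.3,0,0,0,0.4,0,0,0.25,0,0,0,0.4,0,0,0,0,0,0]'

```text
time: 4.1
ee_pos: [0.366, -0.3019, 0.031]
tcp_rot: [3.141, -0.0, 0.001]
contact_force: [-0.5, 0.2, 0.7]
opening: 0.0601
```

Call:
play_rows --series '[-1,0,0,0,0,0,0,-1,0,0,0,0,0,0,-1,0,0,0,0,0,0,-1,0,0,0,0,0,0,-1,0,0,0,0,0,0,-1,0,0,0,0,0,0]'

```text
time: 4.85
ee_pos: [0.3661, -0.3019, 0.0315]
tcp_rot: [3.141, -0.001, 0.001]
contact_force: [-0.3, 0.5, 5.6]
opening: 0.024
```

Call:
play_rows --series '[-1,0,0,-0.5,0,0,0,-1,0,0,-0.9,0,0,0,-1,0,0,-1,0,0,0,-1,0,0,-1,0,0,0,-1,0,0,-1,0,0,0,-1,0,-0.4,-1,0,0,0,-1,0.4,-1,-0.6,0,0,0,-1,0.6,-1,0,0,0,0]'

```text
time: 5.85
ee_pos: [0.396, -0.2296, 0.213]
tcp_rot: [3.14, -0.003, -0.001]
contact_force: [0.5, 0.0, -0.3]
opening: 0.0243
```

Call:
play_rows --series '[-1,0.6,-1,0,0,0,0,-1,0.6,-1,0,0,0,0,-1,0.6,-1,0,0,0,0,-1,0.6,-1,0,0,0,0,-1,0.6,-1,0,0,0,0,-1,0.6,-1,0,0,0,0,-1,0.6,-1,0,0,0,0,-1,0.6,-1,0,0,0,0]'

```text
time: 6.85
ee_pos: [0.5396, 0.0113, 0.2117]
tcp_rot: [3.142, -0.0, 0.001]
contact_force: [0.3, -0.3, -0.1]
opening: 0.0241
```

Call:
play_rows --series '[-1,0.7,-1,0,0,0,0,-1,0.7,-1,0,0,0,0,-1,0.7,-1,0,0,0,0,-1,0.7,-1,0,0,0,0,-1,0.6,-1,0,0,0,0,-1,0,-0.5,0,0,0,0,-1,0,0,0,0,0,0]'

```text
time: 7.72
ee_pos: [0.6402, 0.1765, 0.2109]
tcp_rot: [-3.141, 0.001, 0.003]
contact_force: [-1.0, 0.8, -1.3]
opening: 0.0247
```

```bash
cat > look.py <<'E'
import sys
from h import *
tag=sys.argv[1]
for n in ("side","top"):
    p,d=ctrl.grab_frame(n); cv2.imwrite(f"pics/{n}{tag}.png",p[:,:,::-1]); np.savez(f"{n}{tag}.npz",p=p,d=d)
s=ctrl.sense(); print(s["ee_pos"],s["opening"],s["contact_force"])
a=cv2.imread(f"pics/side{tag}.png");b=cv2.imread(f"pics/top{tag}.png")
cv2.imwrite(f"pics/c{tag}.png",np.hstack([cv2.resize(a,(400,300)),cv2.resize(b,(400,300))]))
E
python3 look.py a
```

```text
[0.64073859 0.17361391 0.21100484] 0.02417275966224642 [-0.213056    0.124891   -1.19705106]
```

View pics/sidea.png

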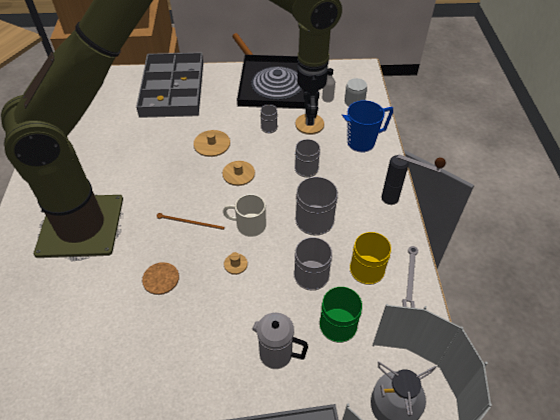

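The lid hangs level in the gripper at about (310,124), above the small canister at (307,157). Everything else is where it was.

```bash
cat > fit.py <<'E'
import sys
from h import *
tag,x,y,z,r=sys.argv[1],*map(float,sys.argv[2:6])
for n in("side","top"):
    X=cloud(n,np.load(f"{n}{tag}.npz")["d"]).reshape(-1,3)
    Q=X[(np.hypot(X[:,0]-x,X[:,1]-y)<r+.02)&(abs(X[:,2]-z)<.006)]
    if len(Q)<15: print(n,len(Q)); continue
    h=cv2.convexHull(Q[:,:2].astype(np.float32))[:,0].astype(float)
    A=np.c_[Q[:,:2]-Q[:,:2].mean(0),np.ones(len(Q))]
    sl=np.linalg.lstsq(A,Q[:,2],rcond=None)[0]
    print(n,len(Q),"c(r fixed)",circ(h,r)[0].round(4),"free",circ(h)[0].round(4),"z,slopes",np.median(Q[:,2]).round(4),sl[:2].round(3))
E
python3 fit.py a .6408 .1737 .1975 .04
```

```text
side 351 c(r fixed) [0.6408 0.1743] free [0.6408 0.1744 0.0405] z,slopes 0.196 [ 0.003 -0.006]
top 657 c(r fixed) [0.6412 0.173 ] free [0.6393 0.1727 0.0386] z,slopes 0.1972 [0.014 0.01 ]
```

Call:
play_rows --series '[-1,0,-0.55,0,0,0,0,-1,0,0,0.8,0,0,0,-1,0,0,0.8,0,0,0,-1,0,0,0.6,0,0,0,-1,0,0,0,0,0,0,-1,0,0,0,0,0,0]'

```text
time: 8.57
ee_pos: [0.6422, 0.1922, 0.1456]
tcp_rot: [-3.141, -0.002, 0.0]
contact_force: [0.6, -0.8, -0.6]
opening: 0.0244
```

```bash
python3 look.py b;python3 fit.py b .6408 .1900 .131 .04;python3 fit.py b .6408 .1900 .09 .036; python3 fit.py 0 .6408 .1900 .09 .036
```

```text
[0.64230417 0.19215173 0.14592259] 0.024507501348560033 [ 0.95841589  0.5976137  -0.87910987]
side 342 c(r fixed) [0.6434 0.1904] free [0.6435 0.1905 0.0402] z,slopes 0.1308 [-0.     0.009]
top 531 c(r fixed) [0.6428 0.1909] free [0.6419 0.1905 0.0391] z,slopes 0.1321 [0.012 0.016]
side 51 c(r fixed) [0.6402 0.1889] free [0.6403 0.1881 0.0353] z,slopes 0.0869 [-0.023 -0.002]
top 72 c(r fixed) [0.5953 0.146 ] free [0.6406 0.1905 0.0359] z,slopes 0.089 [0.049 0.038]
side 97 c(r fixed) [0.6411 0.1904] free [0.6408 0.1904 0.0368] z,slopes 0.087 [ 0.007 -0.011]
top 184 c(r fixed) [0.6406 0.1905] free [0.6405 0.1905 0.0357] z,slopes 0.0893 [ 0.009 -0.009]
```

Call:
play_rows --series '[-1,-0.06,0.04,0.3,0,0,0,-1,0,0,0.3,0,0,0,-1,0,0,0.2,0,0,0,-1,0,0,0.2,0,0,0,-1,0,0,0.1,0,0,0,-1,0,0,0,0,0,0]'

```text
time: 9.43
ee_pos: [0.6399, 0.1908, 0.1118]
tcp_rot: [-3.142, -0.0, 0.001]
contact_force: [0.3, 0.5, -0.7]
opening: 0.0241
```

Call:
play_rows --series '[-1,0,0,0.04,0,0,0,-1,0,0,0,0,0,0]'

```text
time: 9.68
ee_pos: [0.64, 0.1909, 0.1116]
tcp_rot: [-3.141, -0.001, 0.001]
contact_force: [-2.1, -1.4, 5.7]
opening: 0.0242
```

Contact is light at 5.7 N, so the lid is seated. I'll release and retreat.

Call:
play_rows --series '[0.2,0,0,0,0,0,0,0.2,0,0,0,0,0,0,0.2,0,0,0,0,0,0,0.2,0,0,-0.3,0,0,0,0.2,0,0,-0.7,0,0,0,0.4,0,0,-1,0,0,0,0.4,0,0,-1,0,0,0,0.4,0,0,0,0,0,0]'

```text
time: 10.68
ee_pos: [0.6417, 0.1913, 0.204]
tcp_rot: [-3.14, -0.006, 0.0]
contact_force: [0.3, -0.4, -0.2]
opening: 0.06
```

```bash
python3 look.py c;python3 fit.py c .6408 .1900 .098 .04
```

```text
[0.63954812 0.19070257 0.20080261] 0.05981435669750336 [-0.03869473  0.24725552 -0.49811813]
side 350 c(r fixed) [0.6406 0.1881] free [0.6405 0.188  0.0399] z,slopes 0.0968 [0.001 0.003]
top 793 c(r fixed) [0.6403 0.1895] free [0.6399 0.1894 0.0395] z,slopes 0.0979 [0.004 0.006]
```

Call:
play_rows --series '[0.4,-0.85,0.1,0,0,0,0,0.4,-0.85,0.1,0,0,0,0,0.4,-0.85,0.1,0,0,0,0,0.4,-0.85,0.1,0,0,0,0,0.4,-0.85,0.1,0.4,0,0,0,0.4,-0.85,0.1,0.8,0,0,0,0.4,-0.85,0.1,0.8,0,0,0,0.4,-0.85,0.07,0.8,0,0,0]'

```text
time: 11.78
ee_pos: [0.4343, 0.1671, 0.1154]
tcp_rot: [3.141, 0.001, 0.001]
contact_force: [0.0, 0.5, -0.3]
opening: 0.06
```

Call:
play_rows --series '[0.4,0,0,0.4,0,0,0,0.4,0,0,0.3,0,0,0,0.4,0,0,0,0,0,0,0.4,0,0,0,0,0,0]'

```text
time: 12.28
ee_pos: [0.4368, 0.1677, 0.0959]
tcp_rot: [-3.141, -0.002, 0.0]
contact_force: [-0.5, -0.1, -0.3]
opening: 0.0596
```

Call:
play_rows --series '[0.4,-0.03,0,0.6,0,0,0,0.4,0,0,0.6,0,0,0,0.4,0,0,0.5,0,0,0,0.4,0,0,0.35,0,0,0,0.4,0,0,0,0,0,0,0.4,0,0,0,0,0,0]'

```text
time: 13.02
ee_pos: [0.435, 0.1675, 0.0344]
tcp_rot: [-3.142, -0.0, 0.001]
contact_force: [-0.5, 0.6, 0.3]
opening: 0.0595
```

Call:
play_rows --series '[-1,0,0,0,0,0,0,-1,0,0,0,0,0,0,-1,0,0,0,0,0,0,-1,0,0,0,0,0,0,-1,0,0,0,0,0,0,-1,0,0,0,0,0,0]'

```text
time: 13.78
ee_pos: [0.4351, 0.1677, 0.0347]
tcp_rot: [-3.141, -0.001, 0.001]
contact_force: [0.2, -0.3, 5.3]
opening: 0.024
```

Call:
play_rows --series '[-1,0,0,-0.5,0,0,0,-1,0,0,-0.9,0,0,0,-1,0,0,-1,0,0,0,-1,0,0,-1,0,0,0,-1,0,0,-1,0,0,0,-1,0,0.4,-1,0,0,0,-1,0.4,0.8,-0.6,0,0,0,-1,0.5,0.8,0,0,0,0]'

```text
time: 14.78
ee_pos: [0.4624, 0.1071, 0.2164]
tcp_rot: [-3.141, -0.003, 0.001]
contact_force: [0.0, -0.4, -1.0]
opening: 0.0242
```

Call:
play_rows --series '[-1,0.5,1,0,0,0,0,-1,0.5,1,0,0,0,0,-1,0.5,1,0,0,0,0,-1,0.6,1,0,0,0,0,-1,0.6,1,0,0,0,0,-1,0.6,1,0,0,0,0,-1,0.6,1,0,0,0,0,-1,0.6,1,0,0,0,0]'

```text
time: 15.78
ee_pos: [0.5967, -0.1334, 0.2149]
tcp_rot: [3.142, 0.001, 0.0]
contact_force: [0.6, 0.4, -1.9]
opening: 0.0242
```

Call:
play_rows --series '[-1,0.9,1,0,0,0,0,-1,0,0.7,0,0,0,0,-1,0,0,0,0,0,0,-1,0,0,0,0,0,0]'

```text
time: 16.27
ee_pos: [0.6232, -0.1816, 0.2142]
tcp_rot: [-3.14, 0.001, 0.002]
contact_force: [0.1, -0.2, -0.8]
opening: 0.0241
```

```bash
python3 look.py d;python3 fit.py d .625 -.186 .195 .049;python3 fit.py 0 .625 -.186 .105 .045
```

```text
[ 0.62367968 -0.18122179  0.21428479] 0.024002689149175038 [ 0.00368926  0.3598377  -1.79923924]
side 905 c(r fixed) [ 0.6241 -0.183 ] free [ 0.6241 -0.1831  0.0487] z,slopes 0.1964 [-0.003  0.008]
top 1182 c(r fixed) [ 0.6235 -0.1819] free [ 0.6232 -0.1815  0.0483] z,slopes 0.1971 [ 0.003 -0.003]
side 164 c(r fixed) [ 0.6257 -0.1863] free [ 0.6257 -0.1863  0.0448] z,slopes 0.1033 [-0.007 -0.001]
top 247 c(r fixed) [ 0.6248 -0.1858] free [ 0.6247 -0.1858  0.0447] z,slopes 0.1041 [-0.004  0.005]
```

Call:
play_rows --series '[-1,0.05,0.13,0,0,0,0,-1,0,0,0.8,0,0,0,-1,0,0,0.8,0,0,0,-1,0,0,0.4,0,0,0,-1,0,0,0,0,0,0,-1,0,0,0,0,0,0]'

```text
time: 17.12
ee_pos: [0.6263, -0.1874, 0.155]
tcp_rot: [3.141, -0.002, 0.001]
contact_force: [0.2, 0.1, -0.9]
opening: 0.024
```

```bash
python3 look.py e;python3 fit.py e .625 -.186 .136 .049
```

```text
[ 0.62627122 -0.18746337  0.15515856] 0.024087886587425104 [ 0.95434617 -0.4727214  -1.18037332]
side 858 c(r fixed) [ 0.6272 -0.1888] free [ 0.6271 -0.189   0.0486] z,slopes 0.1372 [-0.001  0.008]
top 978 c(r fixed) [ 0.6268 -0.1883] free [ 0.6262 -0.1879  0.0483] z,slopes 0.138 [ 0.002 -0.006]
```

Call:
play_rows --series '[-1,-0.05,-0.07,0.2,0,0,0,-1,0,0,0.2,0,0,0,-1,0,0,0.2,0,0,0,-1,0,0,0.15,0,0,0,-1,0,0,0.08,0,0,0,-1,0,0,0,0,0,0]'

```text
time: 17.98
ee_pos: [0.6239, -0.1852, 0.1298]
tcp_rot: [3.142, 0.0, 0.0]
contact_force: [-2.1, 0.4, 5.6]
opening: 0.0242
```

Call:
play_rows --series '[-1,0,0,0.03,0,0,0,-1,0,0,0,0,0,0]'

```text
time: 18.23
ee_pos: [0.624, -0.1852, 0.1298]
tcp_rot: [3.141, -0.0, 0.0]
contact_force: [-5.0, 1.4, 10.0]
opening: 0.0239
```

Seated at 10 N. I'll release it, then go for the tiny lid.

Call:
play_rows --series '[0.2,0,0,-0.04,0,0,0,0.2,0,0,0,0,0,0,0.2,0,0,0,0,0,0,0.2,0,0,-0.3,0,0,0,0.2,0,0,-0.7,0,0,0,0.4,0,0,-1,0,0,0,0.4,0,0,-1,0,0,0,0.4,0,0,0,0,0,0]'

```text
time: 19.23
ee_pos: [0.626, -0.1858, 0.2228]
tcp_rot: [3.14, -0.006, 0.0]
contact_force: [0.1, -0.4, -0.2]
opening: 0.0599
```

```bash
python3 look.py f;python3 fit.py f .625 -.186 .113 .049; python3 fit.py f .431 -.1525 .018 .031
```

```text
[ 0.6239236  -0.18510005  0.21966499] 0.05996677657703706 [-0.46441844 -0.20210949  0.51598532]
side 934 c(r fixed) [ 0.6249 -0.1864] free [ 0.625  -0.1864  0.0488] z,slopes 0.112 [-0.002 -0.003]
top 1306 c(r fixed) [ 0.6244 -0.1861] free [ 0.6237 -0.1858  0.0482] z,slopes 0.1127 [ 0.    -0.001]
side 281 c(r fixed) [ 0.4315 -0.1528] free [ 0.4316 -0.1529  0.0307] z,slopes 0.0172 [0.006 0.001]
top 528 c(r fixed) [ 0.4307 -0.152 ] free [ 0.4308 -0.1519  0.0304] z,slopes 0.0179 [0.003 0.002]
```

Call:
play_rows --series '[0.4,-0.8,-0.13,0,0,0,0,0.4,-0.8,-0.13,0,0,0,0,0.4,-0.8,-0.13,0,0,0,0,0.4,-0.8,-0.14,0.3,0,0,0,0.4,-0.8,-0.14,0.7,0,0,0,0.4,-0.8,-0.14,0.8,0,0,0,0.4,-0.8,-0.14,0.8,0,0,0,0.4,-0.83,-0.14,0.8,0,0,0]'

```text
time: 20.32
ee_pos: [0.4298, -0.1522, 0.1163]
tcp_rot: [-3.141, 0.001, 0.001]
contact_force: [-0.4, -0.6, -0.7]
opening: 0.0596
```

Call:
play_rows --series '[0.4,0,0,0.5,0,0,0,0.4,0,0,0.3,0,0,0,0.4,0,0,0,0,0,0,0.4,0,0,0,0,0,0]'

```text
time: 20.82
ee_pos: [0.4316, -0.1527, 0.0937]
tcp_rot: [3.141, -0.001, 0.001]
contact_force: [0.6, 0.2, -0.3]
opening: 0.06
```

Call:
play_rows --series '[0.4,-0.02,0,0.6,0,0,0,0.4,0,0,0.6,0,0,0,0.4,0,0,0.5,0,0,0,0.4,0,0,0.3,0,0,0,0.4,0,0,0,0,0,0,0.4,0,0,0,0,0,0]'

```text
time: 21.58
ee_pos: [0.4307, -0.1527, 0.0338]
tcp_rot: [3.141, -0.001, 0.001]
contact_force: [-0.1, -0.7, 0.1]
opening: 0.06
```

Call:
play_rows --series '[-1,0,0,0,0,0,0,-1,0,0,0,0,0,0,-1,0,0,0,0,0,0,-1,0,0,0,0,0,0,-1,0,0,0,0,0,0,-1,0,0,0,0,0,0]'

```text
time: 22.32
ee_pos: [0.4307, -0.1527, 0.0339]
tcp_rot: [3.141, -0.001, 0.001]
contact_force: [0.3, -0.4, 5.2]
opening: 0.024
```

Call:
play_rows --series '[-1,0,0,-0.5,0,0,0,-1,0,0,-0.9,0,0,0,-1,0,0,-1,0,0,0,-1,0,0,-1,0,0,0,-1,0,0,-1,0,0,0,-1,0,-0.4,-1,0,0,0,-1,0.2,-0.8,-0.6,0,0,0,-1,0.2,-1,0,0,0,0]'

```text
time: 23.32
ee_pos: [0.4431, -0.0866, 0.2156]
tcp_rot: [3.141, -0.004, -0.001]
contact_force: [0.1, -0.0, -0.7]
opening: 0.0239
```

Call:
play_rows --series '[-1,0.2,-1,0,0,0,0,-1,0.2,-1,0,0,0,0,-1,0.2,-1,0,0,0,0,-1,0.2,-1,0,0,0,0,-1,0.2,-1,0,0,0,0,-1,0.2,-1,0,0,0,0,-1,0.2,-1,0,0,0,0,-1,0.2,-1,0,0,0,0]'

```text
time: 24.32
ee_pos: [0.4899, 0.1542, 0.2142]
tcp_rot: [3.141, 0.0, 0.001]
contact_force: [-0.6, 0.2, -0.3]
opening: 0.0245
```

Call:
play_rows --series '[-1,0.2,-1,0,0,0,0,-1,0.2,-1,0,0,0,0,-1,0.2,-1,0,0,0,0,-1,0.2,-1,0,0,0,0,-1,0.2,-1,0,0,0,0,-1,0.2,-1,0,0,0,0,-1,0.2,-0.8,0,0,0,0,-1,0,0,0,0,0,0]'

```text
time: 25.32
ee_pos: [0.5312, 0.3596, 0.2138]
tcp_rot: [-3.14, 0.0, 0.004]
contact_force: [-0.1, -0.6, -0.6]
opening: 0.0239
```

```bash
python3 look.py g;python3 fit.py g .5328 .378 .195 .031;python3 fit.py 0 .5328 .378 .075 .027
```

```text
[0.53172572 0.35605741 0.21361502] 0.02400395919293369 [-0.29268393  0.12599049 -1.04290566]
side 176 c(r fixed) [0.5306 0.3578] free [0.5308 0.357  0.03  ] z,slopes 0.1961 [-0.015  0.05 ]
top 509 c(r fixed) [0.5321 0.3565] free [0.5318 0.3561 0.0302] z,slopes 0.1974 [-0.002  0.042]
side 69 c(r fixed) [0.533  0.3787] free [0.5329 0.3788 0.0279] z,slopes 0.0721 [-0.007 -0.007]
top 162 c(r fixed) [0.5324 0.3793] free [0.5324 0.3793 0.0268] z,slopes 0.074 [ 0.004 -0.009]
```

Call:
play_rows --series '[-1,0.03,-0.4,0,0,0,0,-1,0,-0.33,0.5,0,0,0,-1,0,0,0.8,0,0,0,-1,0,0,0.8,0,0,0,-1,0,0,0.6,0,0,0,-1,0,0,0,0,0,0,-1,0,0,0,0,0,0]'

```text
time: 26.3
ee_pos: [0.5336, 0.3798, 0.133]
tcp_rot: [-3.141, -0.001, 0.001]
contact_force: [0.1, 0.3, -0.2]
opening: 0.0241
```

```bash
python3 look.py i;python3 fit.py i .5328 .378 .114 .031
```

```text
[0.5338036  0.37984335 0.13352972] 0.023968485526482244 [ 0.08343016  0.17456018 -0.8512581 ]
side 156 c(r fixed) [0.5336 0.3762] free [0.5333 0.3764 0.0317] z,slopes 0.1153 [0.009 0.012]
top 405 c(r fixed) [0.5338 0.379 ] free [0.5338 0.3786 0.0304] z,slopes 0.1173 [0.005 0.04 ]
```

View pics/sidei.png

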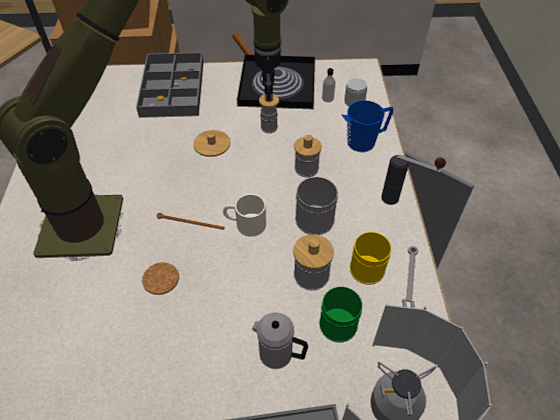

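The small and medium lids sit on their canisters at (308,147) and (313,250). The tiny lid hangs centred over its can at (269,100), so I'll lower it.

Call:
play_rows --series '[-1,-0.03,0.02,0.3,0,0,0,-1,0,0,0.3,0,0,0,-1,0,0,0.2,0,0,0,-1,0,0,0.2,0,0,0,-1,0,0,0.1,0,0,0,-1,0,0,0,0,0,0]'

```text
time: 27.15
ee_pos: [0.5323, 0.3789, 0.0995]
tcp_rot: [-3.141, -0.0, 0.001]
contact_force: [0.4, 0.3, -1.2]
opening: 0.024
```

Call:
play_rows --series '[-1,0,0,0.03,0,0,0,-1,0,0,0,0,0,0]'

```text
time: 27.4
ee_pos: [0.5325, 0.3789, 0.0993]
tcp_rot: [-3.141, -0.001, 0.001]
contact_force: [-0.6, -0.4, 4.9]
opening: 0.0238
```

Call:
play_rows --series '[0.2,0,0,0,0,0,0,0.2,0,0,0,0,0,0,0.2,0,0,0,0,0,0,0.2,0,0,-0.3,0,0,0,0.2,0,0,-0.7,0,0,0,0.4,0,0,-1,0,0,0,0.4,0,0,-1,0,0,0,0.4,0,0,0,0,0,0]'

```text
time: 28.4
ee_pos: [0.534, 0.3799, 0.1919]
tcp_rot: [-3.138, -0.005, 0.0]
contact_force: [-0.1, 0.3, 0.1]
opening: 0.0598
```

```bash
python3 look.py j;python3 fit.py j .5328 .379 .083 .031; python3 fit.py j .3505 .2998 .018 .058
```

```text
[0.53206496 0.37875488 0.18881917] 0.0599300795502812 [ 0.25127314  0.60533023 -0.88563314]
side 159 c(r fixed) [0.5335 0.3759] free [0.5336 0.376  0.0313] z,slopes 0.0823 [ 0.01  -0.004]
top 504 c(r fixed) [0.5324 0.3777] free [0.5323 0.3775 0.0306] z,slopes 0.0832 [0.003 0.01 ]
side 666 c(r fixed) [0.3508 0.2995] free [0.3508 0.2995 0.0584] z,slopes 0.0169 [-0.001 -0.003]
top 2194 c(r fixed) [0.3501 0.3009] free [0.3502 0.3008 0.0577] z,slopes 0.0183 [-0.001  0.003]
```

Call:
play_rows --series '[0.4,-0.75,0.33,0,0,0,0,0.4,-0.75,0.33,0,0,0,0,0.4,-0.75,0.33,0,0,0,0,0.4,-0.75,0.33,0.2,0,0,0,0.4,-0.75,0.33,0.6,0,0,0,0.4,-0.75,0.33,0.7,0,0,0,0.4,-0.75,0.33,0.7,0,0,0,0.4,-0.8,0.31,0.7,0,0,0]'

```text
time: 29.5
ee_pos: [0.3496, 0.2993, 0.1004]
tcp_rot: [3.141, 0.001, 0.001]
contact_force: [-0.8, 0.4, -0.9]
opening: 0.0596
```

Call:
play_rows --series '[0.4,0,0,0.3,0,0,0,0.4,0,0,0,0,0,0,0.4,0,0,0,0,0,0]'

```text
time: 29.88
ee_pos: [0.3521, 0.3008, 0.0928]
tcp_rot: [-3.14, -0.002, 0.0]
contact_force: [-0.4, -0.7, -0.3]
opening: 0.0597
```

Call:
play_rows --series '[0.4,-0.04,0,0.6,0,0,0,0.4,0,0,0.6,0,0,0,0.4,0,0,0.45,0,0,0,0.4,0,0,0.3,0,0,0,0.4,0,0,0,0,0,0,0.4,0,0,0,0,0,0]'

```text
time: 30.62
ee_pos: [0.3498, 0.3002, 0.0344]
tcp_rot: [-3.141, -0.0, 0.0]
contact_force: [0.4, 0.3, -1.0]
opening: 0.0596
```

Call:
play_rows --series '[-1,0,0,0,0,0,0,-1,0,0,0,0,0,0,-1,0,0,0,0,0,0,-1,0,0,0,0,0,0,-1,0,0,0,0,0,0,-1,0,0,0,0,0,0]'

```text
time: 31.38
ee_pos: [0.3497, 0.3003, 0.0347]
tcp_rot: [-3.141, -0.001, 0.001]
contact_force: [-0.5, 0.6, 4.6]
opening: 0.0244
```

Call:
play_rows --series '[-1,0,0,-0.5,0,0,0,-1,0,0,-0.9,0,0,0,-1,0,0,-1,0,0,0,-1,0,0,-1,0,0,0,-1,0,0,-1,0,0,0,-1,0.1,0.2,-1,0,0,0,-1,0.5,0.5,-1,0,0,0,-1,0.8,0.8,0,0,0,0]'

```text
time: 32.38
ee_pos: [0.3922, 0.2561, 0.2289]
tcp_rot: [-3.138, -0.004, 0.003]
contact_force: [0.2, 1.3, -2.1]
opening: 0.024
```

Call:
play_rows --series '[-1,0.8,0.8,0,0,0,0,-1,0.8,0.9,0,0,0,0,-1,0.8,0.9,0,0,0,0,-1,0.8,0.9,0,0,0,0,-1,0.8,0.9,0,0,0,0,-1,0.8,0.9,0,0,0,0,-1,0.8,0.9,0,0,0,0,-1,0.8,0.9,0,0,0,0]'

```text
time: 33.38
ee_pos: [0.5836, 0.0411, 0.2268]
tcp_rot: [3.141, 0.001, 0.001]
contact_force: [-0.0, 0.3, -1.0]
opening: 0.0245
```

Call:
play_rows --series '[-1,0.8,0.8,0,0,0,0,-1,0.8,0.6,0,0,0,0,-1,0.5,0.2,0,0,0,0,-1,0,0,0,0,0,0,-1,0,0,0,0,0,0]'

```text
time: 34.0
ee_pos: [0.6455, -0.005, 0.2263]
tcp_rot: [-3.141, 0.001, 0.001]
contact_force: [-0.1, -0.2, -1.2]
opening: 0.0241
```

```bash
python3 look.py k;python3 fit.py k .6486 -.007 .21 .058;python3 fit.py 0 .6486 -.007 .12 .054;python3 fit.py j .6486 -.007 .12 .054
```

```text
[ 0.64571889 -0.00486317  0.22630445] 0.023900895247112308 [-0.48550246  0.46359743 -0.96400548]
side 1028 c(r fixed) [ 0.646  -0.0068] free [ 0.646  -0.0069  0.0576] z,slopes 0.2085 [-0.003  0.005]
top 0
side 191 c(r fixed) [ 0.6489 -0.0073] free [ 0.649  -0.0071  0.0547] z,slopes 0.1174 [ 0.008 -0.005]
top 282 c(r fixed) [ 0.6485 -0.0066] free [ 0.6484 -0.0066  0.0535] z,slopes 0.1194 [-0.001 -0.001]
side 174 c(r fixed) [ 0.6495 -0.0072] free [ 0.6496 -0.0071  0.0544] z,slopes 0.1177 [-0.007  0.003]
top 280 c(r fixed) [ 0.6486 -0.0066] free [ 0.6485 -0.0066  0.0535] z,slopes 0.1196 [-0.001  0.004]
```

Call:
play_rows --series '[-1,0.06,0.03,0,0,0,0,-1,0,0,0.8,0,0,0,-1,0,0,0.8,0,0,0,-1,0,0,0.4,0,0,0,-1,0,0,0,0,0,0,-1,0,0,0,0,0,0]'

```text
time: 34.85
ee_pos: [0.6493, -0.0067, 0.1671]
tcp_rot: [3.141, -0.002, 0.001]
contact_force: [0.4, 0.7, -1.4]
opening: 0.0242
```

```bash
python3 look.py l;python3 fit.py l .6486 -.007 .15 .058
```

```text
[ 0.64929967 -0.00664406  0.16716426] 0.024159639457957342 [ 0.17671853 -0.30523728 -0.62232766]
side 995 c(r fixed) [ 0.6501 -0.0084] free [ 0.6501 -0.0084  0.058 ] z,slopes 0.1493 [-0.  0.]
top 0
```

Call:
play_rows --series '[-1,-0.03,-0.03,0.2,0,0,0,-1,0,0,0.2,0,0,0,-1,0,0,0.2,0,0,0,-1,0,0,0.12,0,0,0,-1,0,0,0,0,0,0,-1,0,0,0,0,0,0]'

```text
time: 35.7
ee_pos: [0.6474, -0.0058, 0.1448]
tcp_rot: [3.142, 0.0, 0.001]
contact_force: [-2.9, 0.6, 4.3]
opening: 0.0243
```

Call:
play_rows --series '[-1,0,0,0.03,0,0,0,-1,0,0,0,0,0,0]'

```text
time: 35.95
ee_pos: [0.6474, -0.0058, 0.1447]
tcp_rot: [3.142, 0.0, 0.001]
contact_force: [-4.0, -0.2, 10.4]
opening: 0.0238
```

Seated at 10 N. Next I'll release and back off, up and toward the robot.

Call:
play_rows --series '[0.2,0,0,-0.04,0,0,0,0.2,0,0,0,0,0,0,0.2,0,0,0,0,0,0,0.2,0,0,-0.3,0,0,0,0.2,0,0,-0.7,0,0,0,0.4,0,0,-1,0,0,0,0.4,0,0,-1,0,0,0,0.4,-0.5,0,-0.5,0,0,0]'

```text
time: 36.95
ee_pos: [0.6337, -0.0057, 0.2518]
tcp_rot: [-3.142, -0.004, 0.001]
contact_force: [-0.3, -0.5, -1.1]
opening: 0.0597
```

Call:
play_rows --series '[0.4,-1,0,0,0,0,0,0.4,-1,0,0,0,0,0,0.4,-1,0,0,0,0,0,0.4,-1,0,0,0,0,0,0.4,-0.6,0,0,0,0,0,0.4,0,0,0,0,0,0,0.4,0,0,0,0,0,0]'

```text
time: 37.83
ee_pos: [0.4952, -0.0058, 0.2499]
tcp_rot: [-3.142, -0.001, 0.001]
contact_force: [-0.4, -0.3, -0.1]
opening: 0.0597
```

```bash
python3 look.py m;python3 fit.py m .6486 -.007 .128 .058;python3 fit.py m .625 -.186 .113 .049;python3 fit.py m .6404 .19 .098 .04;python3 fit.py m .5328 .379 .083 .031
python3 - <<'E'
from h import *
for k in("french_press","mug"):
  for n in("top","side"):
    print(k,n,[(r["centre"],r["score"]) for r in ctrl.spot_point(n,k)[:2]])
E
```

```text
[ 0.49547856 -0.00575591  0.24977127] 0.05964743026614612 [0.36786121 0.62589577 1.11145824]
side 1060 c(r fixed) [ 0.6483 -0.0073] free [ 0.6483 -0.0072  0.0583] z,slopes 0.1269 [-0.004 -0.001]
top 2332 c(r fixed) [ 0.6482 -0.007 ] free [ 0.6487 -0.007   0.057 ] z,slopes 0.1278 [-0.002  0.001]
side 953 c(r fixed) [ 0.6251 -0.1865] free [ 0.6251 -0.1865  0.049 ] z,slopes 0.1123 [-0.001 -0.002]
top 1815 c(r fixed) [ 0.6241 -0.1859] free [ 0.6241 -0.1858  0.0485] z,slopes 0.1127 [-0.001  0.001]
side 344 c(r fixed) [0.6411 0.1895] free [0.641  0.1894 0.0397] z,slopes 0.0968 [0.006 0.001]
top 1055 c(r fixed) [0.6399 0.1895] free [0.6399 0.1894 0.0395] z,slopes 0.0979 [0.001 0.005]
side 62 c(r fixed) [0.5326 0.3804] free [0.5401 0.3798 0.0253] z,slopes 0.0815 [-0.071  0.004]
top 537 c(r fixed) [0.5325 0.378 ] free [0.5325 0.3779 0.0308] z,slopes 0.083 [-0.006  0.014]
french_press top [([467.6, 226.4], 0.82), ([371.3, 180.6], 0.5)]
french_press side [([278.2, 355.0], 0.65)]
mug top []
mug side [([248.1, 222.2], 0.81), ([267.6, 110.5], 0.65)]
```

View pics/cm.png

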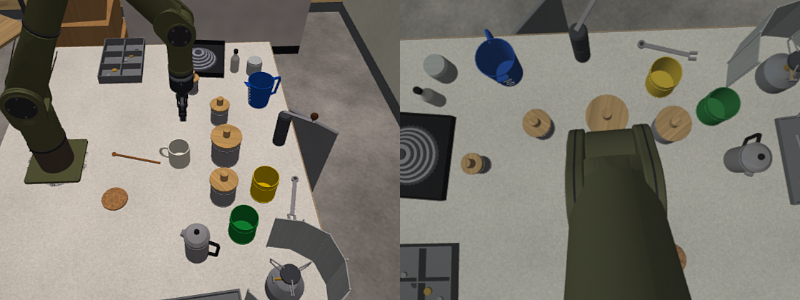

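All four lids sit flat at the right heights, centred within about 1 mm. The mug and the press haven't moved, and the gripper is clear of everything, so I'll hand in.

```bash
python3 -c "
from workcell import ctrl
print(ctrl.finish_job())"
```

```text
the job is handed in; nothing more can be done
None
```

All four lids are back on the canisters of their own size. I lowered each one until it made light contact (about 5–10 N), then released it. The order was small, medium, tiny, large, and the job was handed in at about 38 s of the 128 s allowed.

- **Lids:** In the last depth pictures each disc lay flat with its top within 1–2 mm of the height it should have when on (128, 113, 98 and 83 mm). Each was centred on its canister to within about 1–1.5 mm, and the canisters showed no shift.
- **Tiny lid:** The arm partly hid it in the last side view, so that side fit is poor (62 points, slope 0.07). The top view of it is clean, and so were both views taken right after release.
- **Bystanders:** The French press was found where it started in both views. The mug was found in the side view within about 2 px of its start. The arm hid it from the top camera at the end, so that check failed for lack of view.
- **Gripper:** It was clear of everything when I handed in.

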